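# Reset the microscope gas feed valve to two turns open

## Robot

A 6-joint arm with a two-finger parallel gripper is mounted at the origin on the work surface. World frame = base frame: x ahead of the robot, y to its left, z up, the work surface at z = 0. Lengths are in mm, angles in rad, forces in N, time in s.
With the tool pointing down it reaches from about 250 to 850 mm from the base axis. Payload 12.5 kg.
Tool frame: the origin (TCP) lies between the finger pads; the fingertips stand env.finger_overhang ahead of it and the grasp point (between the pads) lies 2 mm behind it (env.finger_overhang is the distance from the TCP to the fingertips, in mm); y points along the fingers, x is the direction in which the jaws open and shut, and the axes are right-handed (so a half turn about y gives the same grasp; the last joint's range is limited). The gripper opens to 93 mm and grips with 3 to 60 N. Pads are 15 mm wide; open, the fingers measure 128 mm over their backs; the gripper's body (75 mm by 188 mm) begins 65 mm behind the grasp point.
Start: joints at [1.108, 0.351, 1.652, -0, 1.139, -0.085], TCP at [202.85, 511.211, 235.633] pointing down, gripper open.
Joint ranges: [-2.75, 2.75], [-0.79, 2.1], [0.01, 2.65], [-1.57, 4.71], [0.07, 3.14], [-2.87, 2.87]. Speed limits (rad/s): [2.22, 2.22, 2.79, 3.14, 3.14, 3.14].

## Interface

Orientations are given as a unit quaternion [x, y, z, w].
In Python, from plant import env gives the robot as it stands. The module is installed in compiled form; this text tells all that it offers.
- The arm moves only by the tool drive_tool, never from a script. Its argument "series" is a list of rows, each an object with "xyz": the shift along the tool's x, y, z in cm, a list of three; "turn": the turn, a rotation vector about the tool's x, y, z in rad, a list of three. A call has 1 to 10 rows; each row is the pose to reach, as a shift and turn from the pose commanded when the call began, along the tool's axes at that moment; what a row does not reach only later rows make up. A row lasts 1/8 s, in which the tool goes at most 62.5 mm and 10.7 degrees, less where a joint would pass 70% of its speed; a pose out of reach is approached as far as the arm can. A call with a gripper value outside its range is refused whole. "jaw" is the closure, from -1 (fully open) to 1 (shut), so that 0 is half open, set as the call begins (left out, the last holds). The fingers move at their own pace and stop on an object; "grip_force" is the grip in N (left out, the last holds). Time passes only in rows, so rows that repeat a pose let the fingers close. It gives the time, the measured TCP pose, the force and the opening at its end, in the units of the state.
- env.sense(): the state, without advancing time (a new reading comes with each control period).
- env.snapshot(name): name is "scene" or "top"; returns the picture (384x512x3 uint8, red, green, blue); there is no depth.
- env.calibration(name): a dict with "camera_matrix" (3x3 intrinsics, pixels), "distortion" ([k1, k2, p1, p2, k3] as OpenCV has them; the pictures are not rectified), "world_from_camera" (4x4, takes a point from camera to world coordinates). Camera axes: x right, y up, looking along -z (the intrinsics and any distortion apply to the point x, -y, -z); pixel columns grow to the right and rows downward; lengths in mm; the calibration is good to about 2 mm. A picture is of the moment at which its call begins. calibration takes no time and is no camera call.
- env.finish_job(): hands the job in, once; it reports no verdict.
The state is a dict: "time_s": time; "joint_positions": joint angles; "joint_vel": joint speeds; "tau": joint torques, N m; "ee_pos": TCP position; "ee_rot": TCP orientation; "contact_force": force on the tool from outside, world axes, zero at the start; "ft_torque": the same for the moment, N m; "opening": finger opening in mm.
Only numpy, scipy, OpenCV 4.12 (cv2) and the standard library are available. Lean on these libraries where they do the work, as an engineer would, in place of code of your own. Each camera call takes 0.05 s, during which the arm holds its last target.

## Task

The gas feed to the microscope must be set afresh: take the crank handle of the large handwheel, turn the wheel clockwise until it is fully closed against its stop, then back it off exactly two full turns without overshooting. Finish while still gripping the handle there, holding the wheel still, so that the setting cannot creep. Leave the other valve, the one with the small lobed knob, and everything else on the bench as they are.

Things in the scene. Friction and masses are not known exactly. Their poses are not given: they have to be found in the camera images.
- manifold: Aluminium gas manifold, a fixed block 80 x 360 x 50 mm (x, y, z) with nipples reaching 230 mm to either side of its middle; two valves stand on its top, centred 100 mm to either side of its middle along its y (which is at which end varies), and between them a round dial gauge 58 mm wide whose top is 86 mm above the bench. Origin at the centre of its underside on the bench.
- feed_valve: The fixed brass bonnet, with a flange 56 mm wide, of the valve to be set, on top of the manifold. Origin: on the valve's vertical axis at the manifold's top face, 50 mm above the bench. Its x axis points to the closed mark. Its handwheel is a plain steel spoked wheel 104 mm across, lying level, its rim 12 mm thick, its top 111 mm above the bench; it does not rise as it turns.
- feed_axis (a point): Point on the axis of the handwheel, level with the wheel's top, 111 mm above the bench.
- closed_mark (a point): Outer top end of the fixed brass pointer that sticks out from under the wheel, 74 mm from the wheel's axis, 92 mm above the bench. When the valve is fully closed, and again at each whole turn from there, the crank handle stands exactly in line with it.
- handle_mid (a point): The place to grip on the crank handle: an upright black plastic cylinder, 18 mm in diameter and 45 mm tall, standing on the wheel's rim 46 mm from the wheel's axis, from 111 to 156 mm above the bench. The point lies on the handle's own axis, 136 mm above the bench. The handle spins freely on its pin, so a gripper that keeps its orientation can carry it round in a circle.
- feed_wheel (a joint): Opening of the feed valve in rad: 0 is fully closed against the hard stop, and it grows as the wheel is turned anticlockwise seen from above; 6.283 is one turn open, 12.566 two turns. At the start it is 0.5 to 1.4 turns open. Friction of about 0.07 N m (about 1.6 N at the handle) holds it where it is left; no spring.
- vent_valve: The other valve, with a small steel four-lobed knob 66 mm across, its top 113 mm above the bench, without a crank handle. Not to be turned. Origin on its axis at the manifold's top face.
- vent_wheel (a joint): Angle of the other valve's knob in rad; must stay as it is.
- flask: Bystander, loose: clear flat culture flask 120 x 78 x 34 mm lying down, with an orange screw cap at its +x end reaching 98 mm from the origin, in front of the manifold. Origin: centre of the underside.
- marker: Bystander, loose: pen 133 mm long and 13 mm thick lying in front of the manifold. Origin: on the bench under it, 50 mm from its plain end.
- tube_rack: Bystander, loose: grey rack 70 x 140 x 45 mm with capped tubes up to 63 mm, beyond the manifold. Origin: centre of the underside.
- media_bottle: Bystander, loose: amber jar with a screw lid, 70 mm in diameter, 100 mm tall, beyond the manifold. Origin: centre of the underside.
- tip_box: Bystander, loose: blue box with a clear lid 88 x 123 x 68 mm, to the left. Origin: centre of the underside.
- dishes: Bystander, loose: stack of three dishes 88 mm across, 41 mm tall, to the right. Origin: centre of the underside.
- vent_lobe (a point): Tip of one lobe on the other valve's knob, 33 mm from its axis.
- crank_handle: The crank handle itself (see its grip point): origin at its foot on the wheel's rim, 111 mm above the bench; its own yaw means nothing as it spins freely.

How it is judged (in metres and radians):
On the way:
1. the feed valve is fully closed against its stop (value of joint feed_wheel below 0.07 rad), for 0.2 s.
At the end, for the whole second after the job is handed in: The feed valve stands still two full turns (12.566 rad, within 0.15) open from its stop; the fingers grip its crank handle with over 2 N, grasp point within 30 mm of its middle; the other knob's lobe has moved under 6 mm and no bystander over 20 mm (value of joint feed_wheel between 12.4164 and 12.7164 rad and velocity of joint feed_wheel between -0.05 and 0.05 rad/s and contact force between the fingers and crank_handle above 2 N and distance between the grasp point and handle_mid below 0.03 m and distance of vent_lobe from where it was at the start of the episode below 0.006 m and distance of each of flask, tube_rack, tip_box, dishes, media_bottle, marker from where it was at the start of the episode below 0.02 m); the arm keeps its last pose, push and grip.
It fails at once if the feed valve is opened well past two turns (more than 0.4 rad over) (value of joint feed_wheel above 12.9664 rad).
It fails at once if the other valve's knob is turned (its lobe moves by 6 mm or more) (distance of vent_lobe from where it was at the start of the episode above 0.006 m).
It fails at once if a bystander is pushed more than 20 mm (distance of any of flask, tube_rack, tip_box, dishes, media_bottle, marker from where it was at the start of the episode above 0.02 m).
It also fails if it takes over 53 s, if anything falls off the work surface, if the arm or the gripper's body presses on something with over 40 N, if the wrist force passes 120 N, or if a joint passes its speed limit or range.

## Working session

There is one attempt and no reset: what is moved stays moved. The work goes in short steps, Python scripts to look and compute and a tool call to move; the robot and the scene stay as the last step left them, time stands still between calls to the robot, and variables do not carry over. Pictures are saved under pics/ and viewed, and the job is handed in when it is done.

Besides the shell and the picture viewer there is one more tool, called after "Call:" as name(argument=value, ...), one argument or row to a line, values as JSON. drive_tool: Moves the arm, as the interface text tells. Its arguments: {"type":"object","properties":{"series":{"type":"array"},"jaw":{"type":"number"},"grip_force":{"type":"number"}},"required":["series"]}

```bash
mkdir -p pics; python3 - <<'E'
from plant import env
import cv2
s=env.sense();print(s, env.finger_overhang)
for n in("scene","top"):
    cv2.imwrite(f"pics/{n}0.png",env.snapshot(n)[:,:,::-1]);print(env.calibration(n))
E
```

```text
{'time_s': 0.0, 'joint_positions': array([ 1.10842001e+00,  3.51217427e-01,  1.65245156e+00,  1.07232439e-05,
        1.13910125e+00, -8.45620191e-02]), 'joint_vel': array([-6.11659782e-04, -3.33555705e-04,  9.20890980e-06, -1.50409399e-04,
       -1.73488662e-04,  1.45716506e-03]), 'tau': array([-3.44518611e-06, -4.97344494e+01, -2.85245615e+01,  6.99544139e-02,
        2.58218008e-02, -9.05729439e-05]), 'ee_pos': array([202.692303  , 510.92427377, 235.1012827 ]), 'ee_rot': array([ 0.58519956,  0.39684619, -0.39757549, -0.58479767]), 'contact_force': array([ 0.94010152,  0.05515129, -0.3484395 ]), 'ft_torque': array([-0.01125607, -0.0311374 , -0.00763236]), 'opening': 93.0173180509476} 17.0
{'camera_matrix': array([[454.10562345,   0.        , 256.08084252],
       [  0.        , 454.10562345, 194.43151685],
       [  0.        ,   0.        ,   1.        ]]), 'distortion': array([-0.00134586,  0.        ,  0.        ,  0.        ,  0.        ]), 'world_from_camera': array([[ 4.68983162e-01, -7.31786244e-01,  4.94513586e-01,
         1.35077157e+03],
       [ 8.83067138e-01,  3.78549314e-01, -2.77295593e-01,
        -4.73379471e+02],
       [ 1.57233222e-02,  5.66735661e-01,  8.23749639e-01,
         1.43790673e+03],
       [ 0.00000000e+00,  0.00000000e+00,  0.00000000e+00,
         1.00000000e+00]])}
{'camera_matrix': array([[372.88894349,   0.        , 257.58536029],
       [  0.        , 372.88894349, 192.79724309],
       [  0.        ,   0.        ,   1.        ]]), 'distortion': array([-0.03185275,  0.        ,  0.        ,  0.        ,  0.        ]), 'world_from_camera': array([[-4.55585734e-03,  9.96764463e-01, -8.02486778e-02,
         4.66478109e+02],
       [-9.99985634e-01, -4.31451240e-03,  3.18060389e-03,
        -1.30412104e+01],
       [ 2.82407901e-03,  8.02620154e-02,  9.96769800e-01,
         1.17515712e+03],
       [ 0.00000000e+00,  0.00000000e+00,  0.00000000e+00,
         1.00000000e+00]])}
```

View pics/scene0.png

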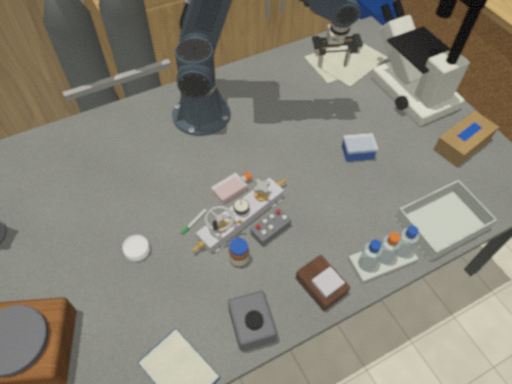

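View pics/top0.png

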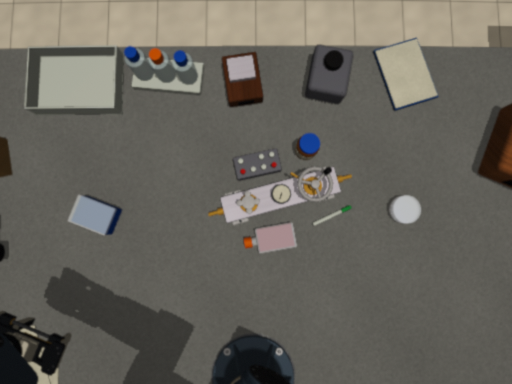

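```bash
python3 - <<'E'
import cv2
for n,(x0,y0,w,h) in dict(scene=(120,110,200,150),top=(160,120,200,150)).items():
    i=cv2.imread(f"pics/{n}0.png")[y0:y0+h,x0:x0+w]
    cv2.imwrite(f"pics/{n}0z.png",cv2.resize(i,None,fx=4,fy=4,interpolation=cv2.INTER_CUBIC))
E
```

```text
(no output)
```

View pics/scene0z.png

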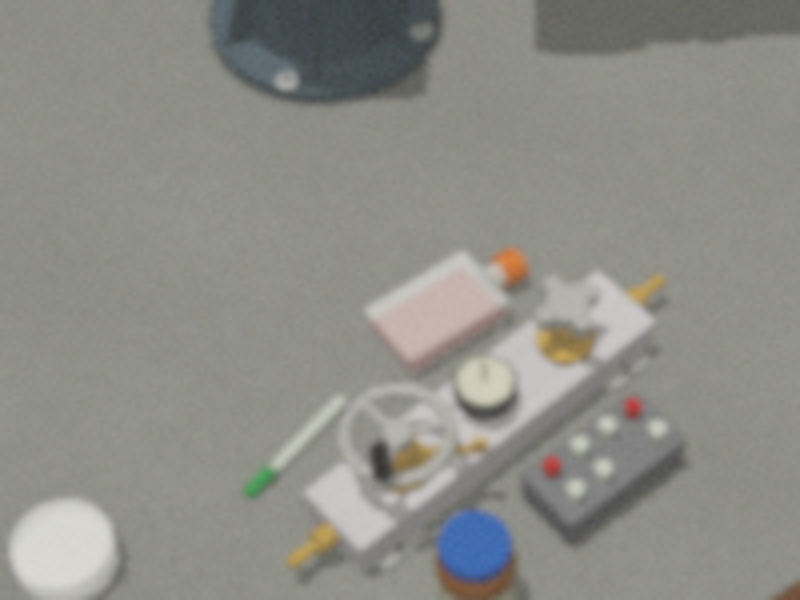

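View pics/top0z.png

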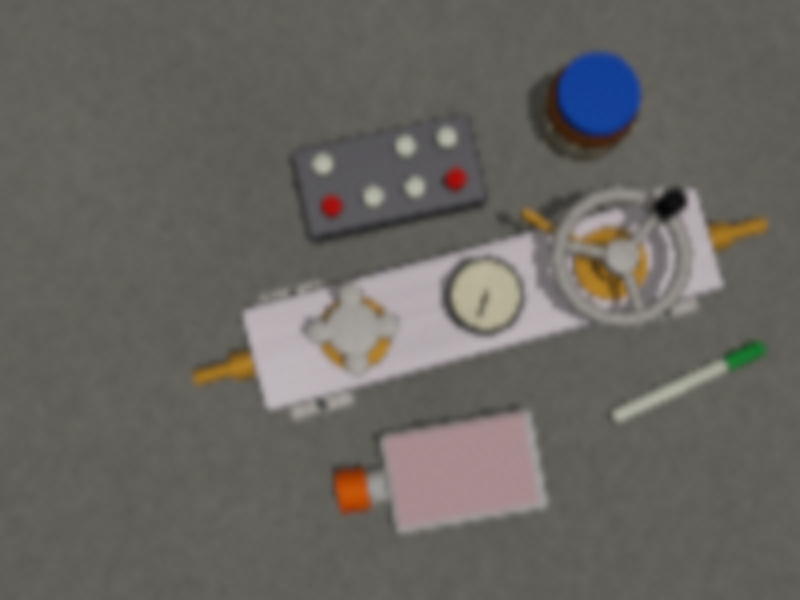

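The scene view (zoomed) shows the handwheel around (397,437), its black handle at (381,460) and the brass pointer at about (488,445). In the top view the hub is at zoom (622,257), the handle at (672,205), and the pointer tip at about (525,212). The vent knob is at the robot's right end of the manifold (zoom (352,328)). Next I'll measure these.

```bash
cat > h.py <<'E'
import numpy as np, cv2
from plant import env
def ray(n,p):
    c=env.calibration(n);K=c["camera_matrix"];d=c["distortion"];T=c["world_from_camera"]
    u=cv2.undistortPoints(np.array([[p]],float),K,d)[0,0]
    return T[:3,3],T[:3,:3]@np.array([u[0],-u[1],-1])
def plane(n,p,z):
    o,d=ray(n,p);return o+d*(z-o[2])/d[2]
def tri(p,q):
    o1,d1=ray("scene",p);o2,d2=ray("top",q)
    s=np.linalg.lstsq(np.c_[d1,-d2],o2-o1,rcond=None)[0]
    a=o1+s[0]*d1;b=o2+s[1]*d2;return (a+b)/2,np.linalg.norm(a-b)
def dark(n,box,img,th=60):
    x0,y0,x1,y1=box;g=img[y0:y1,x0:x1].max(2).astype(float)
    m=((g<th)).astype(np.uint8);k,l,st,ce=cv2.connectedComponentsWithStats(m)
    return [(st[i,4],ce[i]+[x0,y0]) for i in range(1,k) if st[i,4]>5]
Z=lambda x,y,o:((x+.5)/4-.5+o[0],(y+.5)/4-.5+o[1])
E
python3 - <<'E'
from h import *
S=cv2.imread("pics/scene0.png");T=cv2.imread("pics/top0.png")
print(dark("scene",(208,212,224,236),S,70),dark("top",(318,160,340,185),T,50))
# rim/hub/pointer/manifold
ho,to=(120,110),(160,120)
print("hub",tri(Z(397,435,ho),Z(622,257,to)),plane("top",Z(622,257,to),111),plane("scene",Z(397,437,ho),111))
print("handle",tri(Z(381,460,ho),Z(673,205,to)), plane("top",Z(678,202,to),156),plane("scene",Z(381,447,ho),156))
print("pointer",tri(Z(488,444,ho),Z(525,211,to)),plane("top",Z(525,211,to),92),plane("scene",Z(488,444,ho),92))
# vent and gauge
print("gauge",plane("top",Z(486,294,to),86),plane("scene",Z(487,382,ho),86));print("vent",plane("top",Z(353,325,to),113),plane("scene",Z(568,302,ho),113))
# rim ellipse in top: bright grey ring, points at rim outer
pts=[(555,257),(690,257),(622,188),(622,323),(573,210),(573,305),(670,305)]
E
```

```text
[(np.int32(16), array([214.75  , 225.5625]))] [(np.int32(33), array([326.60606061, 170.78787879]))]
hub (array([ 577.97827623, -183.7614497 ,  101.07311999]), np.float64(0.8456087748443082)) [ 577.14488761 -181.81207808  111.        ] [ 585.30328229 -187.12624114  111.        ]
handle (array([ 611.94262916, -214.1315883 ,  133.50311628]), np.float64(1.788772020780116)) [ 610.46484807 -214.06934244  156.        ] [ 613.91627148 -212.60556322  156.        ]
pointer (array([ 613.98541565, -114.82033737,   86.54483417]), np.float64(0.08863587020237164)) [ 613.26667717 -114.27122702   92.        ] [ 616.93862359 -116.30657835   92.        ]
gauge [552.90236823 -85.50692595  86.        ] [555.91935823 -86.36464456  86.        ]
vent [528.99395943  11.37451593 113.        ] [528.70841889   9.35617069 113.        ]
```

```bash
cat >> h.py <<'E'
from scipy.spatial.transform import Rotation as R
C=np.array([578.5,-183.]);CL=62.4
def on(deg,z=138,r=46,c=C): a=np.radians(deg);return np.array([c[0]+r*np.cos(a),c[1]+r*np.sin(a),z])
def rel(base,Rb,targets):
    return [list(np.round(Rb.T@(np.array(t)-base)/10,2)) for t in targets]
E
python3 - <<'E'
from h import *
s=env.sense();Rb=R.from_quat(s["ee_rot"]).as_matrix();print(Rb.round(3))
p=np.array([202.85,511.211,235.633])
print(rel(p,Rb,[(612.3,-214.3,200),(612.3,-214.3,138)]))
x=Rb[:,0];print(np.degrees(np.arctan2(x[1],x[0])))
E
```

```text
[[ 0.369 -0.    -0.929]
 [ 0.929 -0.001  0.369]
 [-0.001 -1.     0.   ]]
[[np.float64(-52.33), np.float64(3.61), np.float64(-64.82)], [np.float64(-52.32), np.float64(9.81), np.float64(-64.82)]]
68.35426144014994
```

Call:
drive_tool(
  series=[
    {"xyz":[-3.5,0.25,-4.3],"turn":[0,0.11,0]},
    {"xyz":[-7,0.5,-8.6],"turn":[0,0.22,0]},
    {"xyz":[-10.5,0.75,-13],"turn":[0,0.335,0]},
    {"xyz":[-14,1,-17.3],"turn":[0,0.45,0]},
    {"xyz":[-17.5,1.2,-21.6],"turn":[0,0.56,0]},
    {"xyz":[-21,1.4,-26],"turn":[0,0.67,0]},
    {"xyz":[-24.5,1.7,-30.3],"turn":[0,0.78,0]},
    {"xyz":[-28,1.9,-34.6],"turn":[0,0.9,0]},
    {"xyz":[-31.5,2.2,-39],"turn":[0,1.0,0]},
    {"xyz":[-35,2.4,-43.3],"turn":[0,1.12,0]},
  ],
  jaw=-1,
  grip_force=30,
)

```text
time_s: 1.35
ee_pos: [476.8, 24.3, 211.4]
ee_rot: [-0.707, -0.024, 0.024, 0.707]
contact_force: [0.8, 0.1, 0.4]
opening: 92.6
```

```bash
python3 - <<'E'
from h import *
s=env.sense();print(s["ee_pos"],s["time_s"],s["contact_force"])
R0=R.from_quat([0.58519956,0.39684619,-0.39757549,-0.58479767])
Rb=(R0*R.from_rotvec([0,1.12,0])).as_matrix()
p=np.array([202.85,511.211,235.633])+R0.as_matrix()@[-350,24,-433]
print(p, R.from_quat(s["ee_rot"]).as_matrix().round(3),Rb.round(3))
print(rel(p,Rb,[(612.3,-214.3,200),(612.3,-214.3,138)]))
E
```

```text
[476.76049695  24.34696378 211.44033674] 1.35 [0.83955246 0.10467584 0.41367986]
[476.18553792  26.13988908 211.99614188] [[ 0.998 -0.    -0.069]
 [ 0.069  0.     0.998]
 [-0.    -1.     0.   ]] [[ 0.997 -0.001 -0.073]
 [ 0.073 -0.001  0.997]
 [-0.001 -1.    -0.001]]
[[np.float64(11.82), np.float64(1.22), np.float64(-24.97)], [np.float64(11.83), np.float64(7.42), np.float64(-24.96)]]
```

Call:
drive_tool(
  series=[
    {"xyz":[2.4,0.2,-5],"turn":[0,0.11,0]},
    {"xyz":[4.7,0.5,-10],"turn":[0,0.22,0]},
    {"xyz":[7.1,0.7,-15],"turn":[0,0.33,0]},
    {"xyz":[9.4,1,-20],"turn":[0,0.44,0]},
    {"xyz":[11.8,1.2,-24.95],"turn":[0,0.555,0]},
    {"xyz":[11.8,1.2,-24.95],"turn":[0,0.555,0]},
    {"xyz":[11.8,4.2,-24.95],"turn":[0,0.555,0]},
    {"xyz":[11.8,7.4,-24.95],"turn":[0,0.555,0]},
    {"xyz":[11.8,7.4,-24.95],"turn":[0,0.555,0]},
  ],
)

```text
time_s: 2.48
ee_pos: [610.6, -212.8, 135.5]
ee_rot: [-0.686, 0.17, -0.167, 0.687]
contact_force: [-0.1, 0.4, 0.1]
opening: 93.1
```

```bash
python3 - <<'E'
from h import *
s=env.sense();print(s["ee_pos"],s["joint_positions"]);print(R.from_quat(s["ee_rot"]).as_matrix().round(3))
S=env.snapshot("scene");T=env.snapshot("top")
a=cv2.resize(S[170:270,170:270],None,fx=4,fy=4,interpolation=2);b=cv2.resize(T[120:220,270:370],None,fx=4,fy=4,interpolation=2)
cv2.imwrite("pics/d1.png",np.hstack([a,b])[:,:,::-1])
E
```

```text
[ 610.62028245 -212.81489771  135.52120837] [-4.07353385e-01  6.33256820e-01  1.46474500e+00  6.70852789e-05
  1.04850380e+00  7.35054724e-02]
[[ 0.887 -0.004  0.463]
 [-0.463  0.002  0.887]
 [-0.005 -1.    -0.   ]]
```

View pics/d1.png

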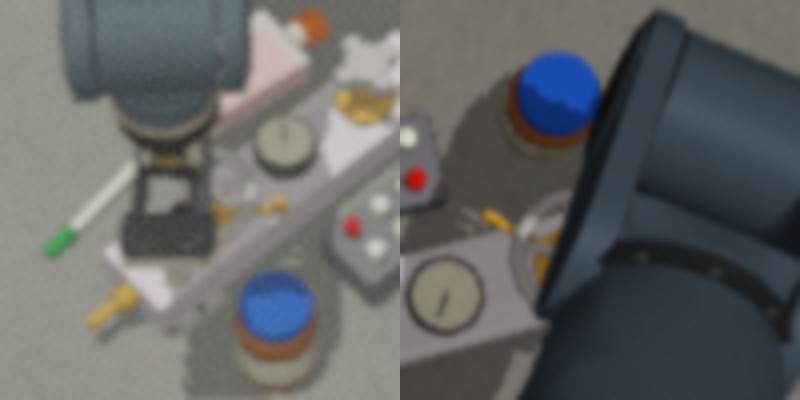

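The gripper straddles the handle area, with its fingers around zoom (165,225) in the scene view and nothing else touched. Closing now.

Call:
drive_tool(
  series=[
    {"xyz":[0,0,0],"turn":[0,0,0]},
    {"xyz":[0,0,0],"turn":[0,0,0]},
    {"xyz":[0,0,0],"turn":[0,0,0]},
    {"xyz":[0,0,0],"turn":[0,0,0]},
    {"xyz":[0,0,0],"turn":[0,0,0]},
    {"xyz":[0,0,0],"turn":[0,0,0]},
  ],
  jaw=1,
  grip_force=30,
)

```text
time_s: 3.32
ee_pos: [612.1, -214.1, 137.6]
ee_rot: [-0.687, 0.169, -0.169, 0.687]
contact_force: [-0.6, -1.0, 1.1]
opening: 37.6
```

Call:
drive_tool(
  series=[
    {"xyz":[0,0,0],"turn":[0,0,0]},
    {"xyz":[0,0,0],"turn":[0,0,0]},
    {"xyz":[0,0,0],"turn":[0,0,0]},
    {"xyz":[0,0,0],"turn":[0,0,0]},
  ],
)

```text
time_s: 3.82
ee_pos: [612.5, -214.4, 137.7]
ee_rot: [0.687, -0.168, 0.169, -0.687]
contact_force: [4.0, -3.7, -2.9]
opening: 17.6
```

```bash
cat >> h.py <<'E'
P0=np.array([612.3,-214.3,138.]); JA=-27.6
j=np.radians(JA);RB=np.array([[np.cos(j),0,-np.sin(j)],[np.sin(j),0,np.cos(j)],[0,-1,0]])
def rows(cur,degs,z=138,r=46,c=C):
    for d,t in zip(degs,rel(cur,RB,[on(d,z,r,c) for d in degs])): print(d,[float(v) for v in t])
E
python3 - <<'E'
from h import *
s=env.sense();print(s["ee_pos"],s["contact_force"],s["opening"])
print(RB.round(3),R.from_quat(s["ee_rot"]).as_matrix().round(3))
rows(on(-42.8),np.arange(-52.8,-143,-10))
E
```

```text
[ 612.52531798 -214.39969995  137.72687629] [ 3.97176573 -3.73679977 -2.86474615] 17.58096112563766
[[ 0.886  0.     0.463]
 [-0.463  0.     0.886]
 [ 0.    -1.     0.   ]] [[ 0.886  0.001  0.464]
 [-0.464 -0.001  0.886]
 [ 0.001 -1.    -0.   ]]
-52.8 [-0.28, 0.0, -0.75]
-62.8 [-0.68, 0.0, -1.45]
-72.8 [-1.2, 0.0, -2.06]
-82.8 [-1.81, 0.0, -2.57]
-92.8 [-2.51, 0.0, -2.97]
-102.8 [-3.26, 0.0, -3.24]
-112.8 [-4.05, 0.0, -3.38]
-122.8 [-4.86, 0.0, -3.37]
-132.8 [-5.65, 0.0, -3.23]
-142.8 [-6.4, 0.0, -2.96]
```

Call:
drive_tool(
  series=[
    {"xyz":[-0.28,0,-0.75],"turn":[0,0,0]},
    {"xyz":[-0.68,0,-1.45],"turn":[0,0,0]},
    {"xyz":[-1.2,0,-2.06],"turn":[0,0,0]},
    {"xyz":[-1.81,0,-2.57],"turn":[0,0,0]},
    {"xyz":[-2.51,0,-2.97],"turn":[0,0,0]},
    {"xyz":[-3.26,0,-3.24],"turn":[0,0,0]},
    {"xyz":[-3.26,0,-3.24],"turn":[0,0,0]},
    {"xyz":[-3.26,0,-3.24],"turn":[0,0,0]},
  ],
)

```text
time_s: 4.82
ee_pos: [567.7, -227.7, 137.7]
ee_rot: [0.687, -0.169, 0.168, -0.687]
contact_force: [-2.9, -4.1, 1.0]
opening: 17.3
```

```bash
python3 - <<'E'
from h import *
s=env.sense();print(s["ee_pos"],on(-102.8),s["contact_force"],s["opening"],s["time_s"])
a=np.radians(-102.8);print("radial",s["contact_force"][:2]@[np.cos(a),np.sin(a)])
rows(on(-102.8),np.arange(-112.8,-210,-10))
E
```

```text
[ 567.69218432 -227.7271495   137.67660672] [ 568.30876911 -227.8568703   138.        ] [-2.93163551 -4.11016705  1.03472586] 17.3183114244179 4.825
radial 4.65752618234831
-112.8 [-0.79, 0.0, -0.14]
-122.8 [-1.59, 0.0, -0.13]
-132.8 [-2.38, 0.0, 0.01]
-142.8 [-3.13, 0.0, 0.29]
-152.8 [-3.83, 0.0, 0.69]
-162.8 [-4.44, 0.0, 1.21]
-172.8 [-4.95, 0.0, 1.82]
-182.8 [-5.35, 0.0, 2.52]
-192.8 [-5.62, 0.0, 3.27]
-202.8 [-5.76, 0.0, 4.06]
```

Call:
drive_tool(
  series=[
    {"xyz":[-0.79,0,-0.14],"turn":[0,0,0]},
    {"xyz":[-1.59,0,-0.13],"turn":[0,0,0]},
    {"xyz":[-2.38,0,0.01],"turn":[0,0,0]},
    {"xyz":[-3.13,0,0.29],"turn":[0,0,0]},
    {"xyz":[-3.83,0,0.69],"turn":[0,0,0]},
    {"xyz":[-4.44,0,1.21],"turn":[0,0,0]},
    {"xyz":[-4.95,0,1.82],"turn":[0,0,0]},
    {"xyz":[-5.35,0,2.52],"turn":[0,0,0]},
    {"xyz":[-5.62,0,3.27],"turn":[0,0,0]},
    {"xyz":[-5.62,0,3.27],"turn":[0,0,0]},
  ],
)

```text
time_s: 6.08
ee_pos: [534.2, -171.8, 137.7]
ee_rot: [-0.687, 0.168, -0.169, 0.687]
contact_force: [5.0, -0.3, -2.9]
opening: 17.3
```

```bash
python3 - <<'E'
from h import *
s=env.sense();print(s["ee_pos"],on(-192.8),s["contact_force"],s["opening"],s["time_s"])
rows(on(-192.8),list(range(-202,-285,-10))+[-289,-294,-298,-303])
S=env.snapshot("scene")
cv2.imwrite("pics/d2.png",cv2.resize(S[170:270,170:270],None,fx=5,fy=5,interpolation=2)[:,:,::-1])
E
```

```text
[ 534.17921827 -171.77734711  137.67840138] [ 533.6431297  -172.80876911  138.        ] [ 4.99214833 -0.3447585  -2.91898108] 17.33431106300122 6.075
-202 [-0.13, 0.0, 0.73]
-212 [-0.14, 0.0, 1.53]
-222 [-0.01, 0.0, 2.32]
-232 [0.26, 0.0, 3.08]
-242 [0.65, 0.0, 3.77]
-252 [1.16, 0.0, 4.39]
-262 [1.77, 0.0, 4.92]
-272 [2.46, 0.0, 5.32]
-282 [3.21, 0.0, 5.61]
-289 [3.76, 0.0, 5.72]
-294 [4.16, 0.0, 5.77]
-298 [4.48, 0.0, 5.77]
-303 [4.88, 0.0, 5.75]
```

View pics/d2.png

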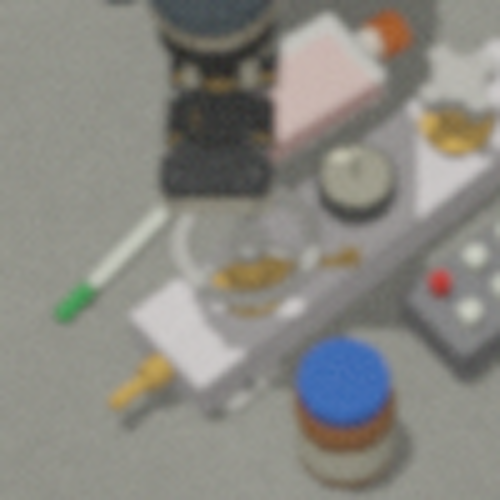

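The wheel's spokes have turned with the handle, and the fingers now sit at about (215,170) in the zoom. The pen, flask and jar look unmoved.

Call:
drive_tool(
  series=[
    {"xyz":[-0.13,0,0.73],"turn":[0,0,0]},
    {"xyz":[-0.14,0,1.53],"turn":[0,0,0]},
    {"xyz":[-0.01,0,2.32],"turn":[0,0,0]},
    {"xyz":[0.26,0,3.08],"turn":[0,0,0]},
    {"xyz":[0.65,0,3.77],"turn":[0,0,0]},
    {"xyz":[1.16,0,4.39],"turn":[0,0,0]},
    {"xyz":[1.77,0,4.92],"turn":[0,0,0]},
    {"xyz":[2.46,0,5.32],"turn":[0,0,0]},
    {"xyz":[3.21,0,5.61],"turn":[0,0,0]},
    {"xyz":[3.21,0,5.61],"turn":[0,0,0]},
  ],
)

```text
time_s: 7.38
ee_pos: [588.0, -138.0, 137.6]
ee_rot: [0.687, -0.169, 0.169, -0.686]
contact_force: [0.8, -5.6, -0.7]
opening: 17.4
```

```bash
python3 - <<'E'
from h import *
s=env.sense();print(s["ee_pos"],on(-282),s["contact_force"],s["opening"],s["time_s"])
rows(on(-282),[-286,-290,-294,-298,-301,-304,-307,-310])
E
```

```text
[ 588.04078809 -138.02247471  137.64460942] [ 588.06393778 -138.00521037  138.        ] [ 0.76466788 -5.55533885 -0.66382724] 17.393744461398267 7.375
-286 [0.31, 0.0, 0.08]
-290 [0.63, 0.0, 0.13]
-294 [0.95, 0.0, 0.16]
-298 [1.27, 0.0, 0.17]
-301 [1.51, 0.0, 0.16]
-304 [1.75, 0.0, 0.14]
-307 [1.99, 0.0, 0.11]
-310 [2.22, 0.0, 0.06]
```

Call:
drive_tool(
  series=[
    {"xyz":[0.31,0,0.08],"turn":[0,0,0]},
    {"xyz":[0.63,0,0.13],"turn":[0,0,0]},
    {"xyz":[0.95,0,0.16],"turn":[0,0,0]},
    {"xyz":[1.27,0,0.17],"turn":[0,0,0]},
    {"xyz":[1.27,0,0.17],"turn":[0,0,0]},
    {"xyz":[1.27,0,0.17],"turn":[0,0,0]},
  ],
)

```text
time_s: 8.12
ee_pos: [599.5, -142.0, 137.6]
ee_rot: [0.687, -0.169, 0.168, -0.687]
contact_force: [-6.2, -3.2, 3.9]
opening: 17.4
```

Call:
drive_tool(
  series=[
    {"xyz":[0.12,0,0],"turn":[0,0,0]},
    {"xyz":[0.24,0,0],"turn":[0,0,0]},
    {"xyz":[0.24,0,0],"turn":[0,0,0]},
    {"xyz":[0.24,0,0],"turn":[0,0,0]},
  ],
)

```text
time_s: 8.62
ee_pos: [599.8, -142.1, 137.5]
ee_rot: [-0.686, 0.171, -0.166, 0.687]
contact_force: [-16.4, 3.5, 12.1]
opening: 17.3
```

Commanding 2.4 mm further moved the TCP only about 0.3 mm and the force rose to 16 N. The handle bearing is about 62.6°, against 62.4° for the pointer, so the valve is closed against its stop.

```bash
sed -i 's/^C=.*;CL/C=np.array([578.8,-183.4]);CL/' h.py; python3 - <<'E'
from h import *
C0=np.array([578.5,-183.])
cur=on(-298,c=C0)+RB@[2.4,0,0]
rows(cur,range(62,153,10))
for q in (152,242,332,62): print();rows(on(q),range(q+10,q+91,10))
E
```

```text
62 [-0.19, 0.0, -0.02]
72 [-0.99, 0.0, -0.09]
82 [-1.77, 0.0, -0.29]
92 [-2.5, 0.0, -0.62]
102 [-3.16, 0.0, -1.08]
112 [-3.73, 0.0, -1.64]
122 [-4.19, 0.0, -2.29]
132 [-4.54, 0.0, -3.02]
142 [-4.75, 0.0, -3.79]
152 [-4.83, 0.0, -4.59]

162 [0.06, 0.0, -0.8]
172 [0.27, 0.0, -1.58]
182 [0.6, 0.0, -2.3]
192 [1.06, 0.0, -2.96]
202 [1.62, 0.0, -3.54]
212 [2.27, 0.0, -4.0]
222 [3.0, 0.0, -4.34]
232 [3.77, 0.0, -4.56]
242 [4.57, 0.0, -4.63]

252 [0.8, 0.0, 0.06]
262 [1.58, 0.0, 0.27]
272 [2.3, 0.0, 0.6]
282 [2.96, 0.0, 1.06]
292 [3.54, 0.0, 1.62]
302 [4.0, 0.0, 2.27]
312 [4.34, 0.0, 3.0]
322 [4.56, 0.0, 3.77]
332 [4.63, 0.0, 4.57]

342 [-0.06, 0.0, 0.8]
352 [-0.27, 0.0, 1.58]
362 [-0.6, 0.0, 2.3]
372 [-1.06, 0.0, 2.96]
382 [-1.62, 0.0, 3.54]
392 [-2.27, 0.0, 4.0]
402 [-3.0, 0.0, 4.34]
412 [-3.77, 0.0, 4.56]
422 [-4.57, 0.0, 4.63]

72 [-0.8, 0.0, -0.06]
82 [-1.58, 0.0, -0.27]
92 [-2.3, 0.0, -0.6]
102 [-2.96, 0.0, -1.06]
112 [-3.54, 0.0, -1.62]
122 [-4.0, 0.0, -2.27]
132 [-4.34, 0.0, -3.0]
142 [-4.56, 0.0, -3.77]
152 [-4.63, 0.0, -4.57]
```

Call:
drive_tool(
  series=[
    {"xyz":[-0.19,0,-0.02],"turn":[0,0,0]},
    {"xyz":[-0.99,0,-0.09],"turn":[0,0,0]},
    {"xyz":[-1.77,0,-0.29],"turn":[0,0,0]},
    {"xyz":[-2.5,0,-0.62],"turn":[0,0,0]},
    {"xyz":[-3.16,0,-1.08],"turn":[0,0,0]},
    {"xyz":[-3.73,0,-1.64],"turn":[0,0,0]},
    {"xyz":[-4.19,0,-2.29],"turn":[0,0,0]},
    {"xyz":[-4.54,0,-3.02],"turn":[0,0,0]},
    {"xyz":[-4.75,0,-3.79],"turn":[0,0,0]},
    {"xyz":[-4.83,0,-4.59],"turn":[0,0,0]},
  ],
)

```text
time_s: 9.88
ee_pos: [538.0, -161.8, 137.7]
ee_rot: [-0.687, 0.169, -0.169, 0.687]
contact_force: [7.5, -0.9, -4.1]
opening: 17.6
```

Call:
drive_tool(
  series=[
    {"xyz":[0.06,0,-0.8],"turn":[0,0,0]},
    {"xyz":[0.27,0,-1.58],"turn":[0,0,0]},
    {"xyz":[0.6,0,-2.3],"turn":[0,0,0]},
    {"xyz":[1.06,0,-2.96],"turn":[0,0,0]},
    {"xyz":[1.62,0,-3.54],"turn":[0,0,0]},
    {"xyz":[2.27,0,-4.0],"turn":[0,0,0]},
    {"xyz":[3.0,0,-4.34],"turn":[0,0,0]},
    {"xyz":[3.77,0,-4.56],"turn":[0,0,0]},
    {"xyz":[4.57,0,-4.63],"turn":[0,0,0]},
    {"xyz":[4.57,0,-4.63],"turn":[0,0,0]},
  ],
)

```text
time_s: 11.12
ee_pos: [557.7, -224.2, 137.6]
ee_rot: [0.687, -0.168, 0.169, -0.687]
contact_force: [2.3, 1.9, 1.2]
opening: 17.6
```

```bash
python3 - <<'E'
from h import *
s=env.sense();print(s["ee_pos"],on(242),s["contact_force"],s["opening"],s["time_s"],R.from_quat(s["ee_rot"]).as_matrix().round(3))
E
```

```text
[ 557.71343427 -224.18931106  137.61004884] [ 557.20430811 -224.01558927  138.        ] [2.28305151 1.92367397 1.22415594] 17.567979481608816 11.125 [[ 0.886  0.001  0.464]
 [-0.464 -0.001  0.886]
 [ 0.001 -1.    -0.   ]]
```

Tracking is good, with low forces and a firm grip. I'll continue through the next quarters.

Call:
drive_tool(
  series=[
    {"xyz":[0.8,0,0.06],"turn":[0,0,0]},
    {"xyz":[1.58,0,0.27],"turn":[0,0,0]},
    {"xyz":[2.3,0,0.6],"turn":[0,0,0]},
    {"xyz":[2.96,0,1.06],"turn":[0,0,0]},
    {"xyz":[3.54,0,1.62],"turn":[0,0,0]},
    {"xyz":[4.0,0,2.27],"turn":[0,0,0]},
    {"xyz":[4.34,0,3.0],"turn":[0,0,0]},
    {"xyz":[4.56,0,3.77],"turn":[0,0,0]},
    {"xyz":[4.63,0,4.57],"turn":[0,0,0]},
  ],
)

```text
time_s: 12.25
ee_pos: [619.7, -204.4, 137.6]
ee_rot: [0.687, -0.169, 0.169, -0.687]
contact_force: [-2.4, -0.3, 3.2]
opening: 17.6
```

Call:
drive_tool(
  series=[
    {"xyz":[-0.06,0,0.8],"turn":[0,0,0]},
    {"xyz":[-0.27,0,1.58],"turn":[0,0,0]},
    {"xyz":[-0.6,0,2.3],"turn":[0,0,0]},
    {"xyz":[-1.06,0,2.96],"turn":[0,0,0]},
    {"xyz":[-1.62,0,3.54],"turn":[0,0,0]},
    {"xyz":[-2.27,0,4.0],"turn":[0,0,0]},
    {"xyz":[-3.0,0,4.34],"turn":[0,0,0]},
    {"xyz":[-3.77,0,4.56],"turn":[0,0,0]},
    {"xyz":[-4.57,0,4.63],"turn":[0,0,0]},
    {"xyz":[-4.57,0,4.63],"turn":[0,0,0]},
  ],
)

```text
time_s: 13.5
ee_pos: [599.5, -142.1, 137.7]
ee_rot: [-0.687, 0.169, -0.168, 0.687]
contact_force: [-2.1, -0.4, 1.3]
opening: 17.5
```

```bash
python3 - <<'E'
from h import *
s=env.sense();print(s["ee_pos"],on(62),s["contact_force"],s["opening"],s["time_s"])
S=env.snapshot("scene")
cv2.imwrite("pics/d3.png",cv2.resize(S[170:270,170:270],None,fx=5,fy=5,interpolation=2)[:,:,::-1])
E
```

```text
[ 599.50097817 -142.11174751  137.6540219 ] [ 600.39569189 -142.78441073  138.        ] [-2.12141846 -0.36452499  1.28171743] 17.49032984232683 13.5
```

View pics/d3.png

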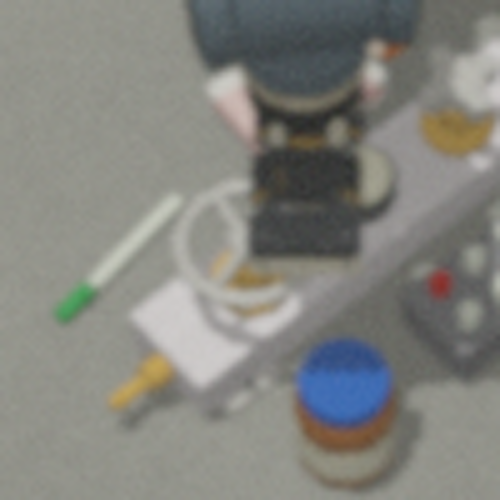

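The wheel is one turn open, with the fingers at (305,205) over the pointer and the wheel turned with them. Now the second turn.

Call:
drive_tool(
  series=[
    {"xyz":[-0.8,0,-0.06],"turn":[0,0,0]},
    {"xyz":[-1.58,0,-0.27],"turn":[0,0,0]},
    {"xyz":[-2.3,0,-0.6],"turn":[0,0,0]},
    {"xyz":[-2.96,0,-1.06],"turn":[0,0,0]},
    {"xyz":[-3.54,0,-1.62],"turn":[0,0,0]},
    {"xyz":[-4.0,0,-2.27],"turn":[0,0,0]},
    {"xyz":[-4.34,0,-3.0],"turn":[0,0,0]},
    {"xyz":[-4.56,0,-3.77],"turn":[0,0,0]},
    {"xyz":[-4.63,0,-4.57],"turn":[0,0,0]},
  ],
)

```text
time_s: 14.68
ee_pos: [538.0, -161.9, 137.7]
ee_rot: [-0.687, 0.169, -0.169, 0.687]
contact_force: [6.5, -1.3, -3.1]
opening: 17.5
```

Call:
drive_tool(
  series=[
    {"xyz":[0.06,0,-0.8],"turn":[0,0,0]},
    {"xyz":[0.27,0,-1.58],"turn":[0,0,0]},
    {"xyz":[0.6,0,-2.3],"turn":[0,0,0]},
    {"xyz":[1.06,0,-2.96],"turn":[0,0,0]},
    {"xyz":[1.62,0,-3.54],"turn":[0,0,0]},
    {"xyz":[2.27,0,-4.0],"turn":[0,0,0]},
    {"xyz":[3.0,0,-4.34],"turn":[0,0,0]},
    {"xyz":[3.77,0,-4.56],"turn":[0,0,0]},
    {"xyz":[4.57,0,-4.63],"turn":[0,0,0]},
  ],
)

```text
time_s: 15.8
ee_pos: [557.2, -224.0, 137.6]
ee_rot: [-0.687, 0.169, -0.168, 0.687]
contact_force: [0.9, 6.1, 3.2]
opening: 17.5
```

Call:
drive_tool(
  series=[
    {"xyz":[0.8,0,0.06],"turn":[0,0,0]},
    {"xyz":[1.58,0,0.27],"turn":[0,0,0]},
    {"xyz":[2.3,0,0.6],"turn":[0,0,0]},
    {"xyz":[2.96,0,1.06],"turn":[0,0,0]},
    {"xyz":[3.54,0,1.62],"turn":[0,0,0]},
    {"xyz":[4.0,0,2.27],"turn":[0,0,0]},
    {"xyz":[4.34,0,3.0],"turn":[0,0,0]},
    {"xyz":[4.56,0,3.77],"turn":[0,0,0]},
    {"xyz":[4.63,0,4.57],"turn":[0,0,0]},
  ],
)

```text
time_s: 16.92
ee_pos: [619.7, -204.5, 137.6]
ee_rot: [0.687, -0.169, 0.169, -0.687]
contact_force: [-2.3, -0.7, 2.8]
opening: 17.3
```

Call:
drive_tool(
  series=[
    {"xyz":[-0.06,0,0.8],"turn":[0,0,0]},
    {"xyz":[-0.27,0,1.58],"turn":[0,0,0]},
    {"xyz":[-0.6,0,2.3],"turn":[0,0,0]},
    {"xyz":[-1.06,0,2.96],"turn":[0,0,0]},
    {"xyz":[-1.62,0,3.54],"turn":[0,0,0]},
    {"xyz":[-2.27,0,4.0],"turn":[0,0,0]},
    {"xyz":[-3.0,0,4.34],"turn":[0,0,0]},
    {"xyz":[-3.4,0,4.46],"turn":[0,0,0]},
    {"xyz":[-3.77,0,4.56],"turn":[0,0,0]},
    {"xyz":[-3.77,0,4.56],"turn":[0,0,0]},
  ],
)

```text
time_s: 18.18
ee_pos: [606.7, -146.6, 137.6]
ee_rot: [-0.687, 0.169, -0.168, 0.687]
contact_force: [-1.4, -0.0, 3.1]
opening: 17.1
```

```bash
python3 - <<'E'
from h import *
s=env.sense();print(s["ee_pos"],on(52),s["contact_force"],s["opening"],s["time_s"])
d=s["ee_pos"][:2]-C;print(np.degrees(np.arctan2(d[1],d[0])),np.hypot(*d))
d=np.array([599.7,-142.1])-C;print("stop",np.degrees(np.arctan2(d[1],d[0])),np.hypot(*d))
E
```

```text
[ 606.65309309 -146.57237087  137.61751848] [ 607.12042786 -147.15150533  138.        ] [-1.43460597 -0.01573365  3.0697926 ] 17.144277155821115 18.175
52.899430005740754 46.17433336758848
stop 63.15815977074416 46.28714724413252
```

Call:
drive_tool(
  series=[
    {"xyz":[-0.25,0,0.03],"turn":[0,0,0]},
    {"xyz":[-0.5,0,0.05],"turn":[0,0,0]},
    {"xyz":[-0.7,0,0.06],"turn":[0,0,0]},
    {"xyz":[-0.82,0,0.07],"turn":[0,0,0]},
    {"xyz":[-0.82,0,0.07],"turn":[0,0,0]},
    {"xyz":[-0.82,0,0.07],"turn":[0,0,0]},
    {"xyz":[-0.82,0,0.07],"turn":[0,0,0]},
  ],
)

```text
time_s: 19.05
ee_pos: [600.0, -142.4, 137.6]
ee_rot: [-0.687, 0.169, -0.169, 0.687]
contact_force: [-0.2, 0.5, 1.8]
opening: 17.2
```

```bash
python3 - <<'E'
from h import *
s=env.sense();print(s["ee_pos"],s["contact_force"],s["opening"],s["time_s"],s["joint_vel"].round(3))
d=s["ee_pos"][:2]-C;print(np.degrees(np.arctan2(d[1],d[0])),np.hypot(*d))
S=env.snapshot("scene");T=env.snapshot("top")
a=cv2.resize(S[160:270,170:280],None,fx=3.6,fy=3.6,interpolation=2);b=cv2.resize(T[120:230,230:340],None,fx=3.6,fy=3.6,interpolation=2)
cv2.imwrite("pics/d4.png",np.hstack([a,b])[:,:,::-1])
E
```

```text
[ 599.99167377 -142.40495369  137.64202556] [-0.24365814  0.53638888  1.75607344] 17.172981473563542 19.05 [ 0.001  0.001  0.     0.     0.    -0.001]
62.66408585896037 46.1484654020767
```

View pics/d4.png

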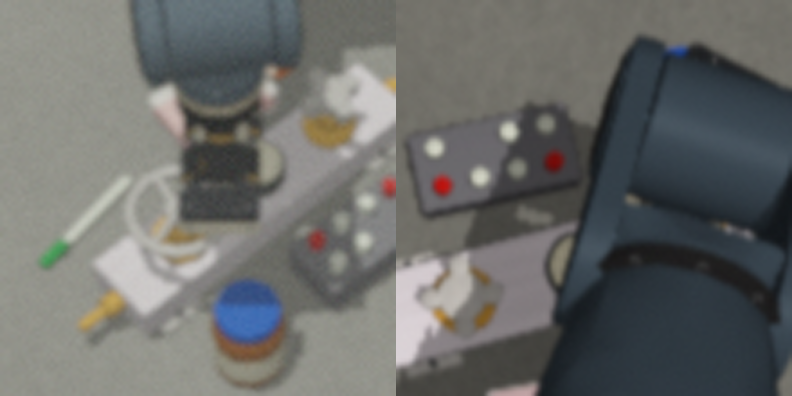

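The fingers still hold the handle over the pointer at (220,180). The wheel, vent knob, pen, jar and rack look undisturbed. The wheel is within about 0.5° of the stop bearing after two turns, at rest, so I'm handing in.

```bash
python3 -c "
from plant import env
print(env.finish_job()); s=env.sense(); print(s['time_s'],s['ee_pos'],s['opening'])"
```

```text
the job is handed in; nothing more can be done
None
the job is handed in; nothing more can be done
```

I closed the feed valve clockwise against its stop, backed it off two full turns anticlockwise, and handed the job in while still gripping the handle. The job reports no verdict, and there is no direct reading of the valve angle, so these checks rest on the arm's position and the pictures.

- **Closed against the stop:** pushing 2.4 mm further moved the tool only about 0.3 mm, and the force rose to 16 N. The handle then stood at about 63°, against 62.4° measured for the pointer.
- **Two turns open:** the handle finished at 62.7°, about 0.5° (0.01 rad) short of where it stood at the stop and well inside the 0.15 rad allowed. The arm was at rest with about 2 N of outside force on it.
- **Grip:** the fingers were closed to about 17.2 mm on the 18 mm handle, with the grip set to 30 N. The grasp point was a few millimetres above the handle's middle.
- **Other objects:** the last pictures show the vent knob, marker, rack and bottle looking unmoved. The arm hid most of the flask, and the tip box and dishes were outside these close-ups. I judged this by eye and did not measure it.
- **Disagreements:** the two cameras differed by up to about 8 mm on the wheel's hub. I took the axis from the combined views and the manifold's geometry, then shifted it by under 1 mm to suit the measured forces.

The work took about 19 s of the 53 s allowed.

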